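Wedge the gel cassette against its gasket and hold it

TASK

Take the orange wedge out of the white rack and push it, toe down, into the wide gap between the glass gel cassette and the wall of the electrophoresis tank (not the narrow slit on the other side, behind the grey buffer dam), until its shoulder sits fully down on the blue rim and the cassette is pressed flush against its green gasket for the leak check. Be gentle with the glass, and leave everything else where it stands. Do not let go: finish while still gripping the wedge and pressing it down on the rim with about 15 N.

Things in the scene. Friction and masses are not known exactly. Their poses are not given: they have to be found in the camera images.
- tank: Electrophoresis tank, fixed: clear open box, 112 (x) x 132 (y) mm, 120 high with its blue rim; any heading. Origin: centre of its underside, z up. x points from its white core (112 mm high, plugs at y = +-48 to 130) to the side with the cassette and the wide gap, where the wall's inner face is at x = 48; gaps and plates run along y. Either left or right of the robot, the rack on the other side.
- rim: Blue bead round the top of the tank wall, fixed; origin and axes as the tank. Flat top 120 mm above the bench; the strip beside the wide gap covers x = 49.5 to 56 mm of the tank frame. The wedge's shoulder lands on it.
- gap (a point): Where the seated wedge's centre line crosses the level of the rim's top: 39.5 mm along the tank's x from its centre, 120 mm above the bench; axes as the tank. The gap between cassette and tank wall is 12 to 14.5 mm wide at the start; pushing the 17 mm wedge in drives the cassette onto the gasket and squeezes that by 2 mm. The gap is clear down to 18 mm above the bench.
- cassette: Glass gel cassette with blue edge strips, loose, 8 (x) x 100 (y) x 82 mm high, 140 g. Origin: centre of its underside. Stands upright on feet in the tank, underside 18 and top 100 mm above the bench, faces across the tank's x, at the start 0.5 to 3 mm clear of the gasket. Pressed home its origin is 27 mm along the tank's x. Slides easily when the toe pushes it.
- gasket: Green springy gasket frame on the core, 3 N per mm, gives up to 4 mm along the tank's -x. Origin and axes as the tank when not squeezed; its face to the cassette is then 25 mm along the tank's x, 18 to 100 mm above the bench.
- dam: Grey buffer dam, 20 x 100 x 82 mm block fixed on the other (-x) side of the core; origin and axes as the tank. Between it and the tank wall is only a 3 mm slit, too narrow for the wedge.
- wedge: Orange wedge, about 150 g, stands toe down in a rack slot; same if turned half round. Origin: centre of toe's underside; x thickness, y width (80 mm), z up. Toe 6 mm thick, tapering on both faces to 17 at z = 25; 17 to z = 95; shoulder 35 x 80 to z = 103; grip tab 12 (x) x 36 (y) to z = 141. Seated: origin at tank x 39.5, y 0, z 25, y along the tank's y. Pushing it in takes 6 to 11 N.
- wedge_grip (a point): Point to grip on the wedge's tab: on its centre line, 127 mm above the toe, 24 mm above the top of the shoulder; axes as the wedge.
- rack: White rack, fixed, 98 (x) x 110 (y) x 51 mm high, with two like slots 20 (x) x 84 (y) mm, 46 deep, at x = -27 and +27 mm, floors 5 mm above the bench. Origin: centre of its underside. One slot holds the wedge, the other the spare dam.
- spare_dam: Spare grey buffer dam in the other slot of the rack, loose, 17 x 80 x 82 mm high. Origin under its centre. Leave alone.
- comb: White gel comb lying flat on the bench between tank and rack, 100 x 36 x 6 mm. Leave alone.
- tape: Roll of pale tape lying flat, 96 mm across, 24 mm high. Leave alone.
- bottle: Glass reagent bottle with blue cap, 70 mm across, 150 mm high, at the back. Leave alone.
- beaker: Small glass beaker, 72 mm across, 90 mm high, at the back. Leave alone.
- tip_box: Blue pipette tip box, 87 x 127 x 76 mm, at the back. Leave alone.
- green_bottle: Green glass bottle with white cap, 64 mm across, 170 mm high, at the back. Leave alone.

How it is judged:
By the outcome, as a careful person would: the job done as asked, in the order asked, and still so for the second after the job is handed in, while the arm keeps its last pose, push and grip.
It also fails if it takes over 48 s, if anything falls off the work surface, if the arm or the gripper's body presses on something with over 40 N, if the wrist force passes 120 N, or if a joint passes its speed limit or range.

ROBOT

A 6-joint arm with a two-finger parallel gripper is mounted at the origin on the work surface. World frame = base frame: x ahead of the robot, y to its left, z up, the work surface at z = 0. Lengths are in mm, angles in rad, forces in N, time in s.
With the tool pointing down it reaches from about 400 to 925 mm from the base axis. Payload 12.5 kg.
Tool frame: the origin (TCP) lies between the finger pads; the fingertips stand 22 mm ahead of it and the grasp point (between the pads) lies 3 mm ahead of it; z points along the fingers, y is the direction in which the jaws open and shut (so a half turn about z gives the same grasp; the last joint's range is limited). The gripper opens to 95 mm and grips with 3 to 60 N. Pads are 20 mm wide; open, the fingers measure 119 mm over their backs; the gripper's body (75 mm by 180 mm) begins 59 mm behind the grasp point.
Start: joints at [-1.226, 0.491, 1.559, -0, 1.092, -0.106], TCP at [272.327, -562.567, 236.661] pointing down, gripper open.
Joint ranges: [-3.1, 3.1], [-0.84, 2.19], [0.05, 2.79], [-1.13, 4.28], [0.06, 2.93], [-2.69, 2.69]. Speed limits (rad/s): [2.22, 2.22, 2.79, 3.14, 3.14, 3.14].

INTERFACE

Orientations are given as a unit quaternion [x, y, z, w].
In Python, from plant import status, cams, env gives the robot as it stands.
- The arm moves only by the tool send_rows, never from a script. Its argument "increments" is a list of rows, each a list of 2 entries, a list of its own where there are three numbers: the shift along the tool's x, y, z in mm, then the turn, a rotation vector about the tool's x, y, z in degrees. In form: [[[tx, ty, tz], [wx, wy, wz]], ...]. A call has 1 to 8 rows; each row is the pose to reach, as a shift and turn from the pose commanded when the call began, along the tool's axes at that moment; what a row does not reach only later rows make up. A row lasts 1/10 s, in which the tool goes at most 50 mm and 8.59 degrees, less where a joint would pass 70% of its speed; a pose out of reach is approached as far as the arm can. A call with a gripper value outside its range is refused whole. "hand" is the opening, from 0 (shut) to 1 (fully open), set as the call begins (left out, the last holds). The fingers move at their own pace and stop on an object; the grip force is fixed at half the most. Time passes only in rows, so rows that repeat a pose let the fingers close. It gives the time, the measured TCP pose, the force and the opening at its end, in the units of the state.
- status.read_state(): the state, without advancing time (a new reading comes with each control period).
- cams.get_image(name): name is "scene" or "side" or "wrist"; returns (picture, depth): 384x512x3 uint8, red, green, blue; 384x512 float32, mm along the optical axis (not along the pixel's ray), 0 where there is no reading.
- cams.calibration(name): a dict with "fov_y" (degrees; the focal length in pixels is half the picture's height over the tangent of half this angle, whatever the lens; pixels are square), "cx", "cy" (the principal point, pixels), "cam_to_world" (4x4, takes a point from camera to world coordinates). Camera axes: x right, y up, looking along -z (the intrinsics and any distortion apply to the point x, -y, -z); pixel columns grow to the right and rows downward; lengths in mm; the calibration is good to about 2 mm. A picture is of the moment at which its call begins: read the wrist's pose just before it. calibration takes no time and is no camera call; for the wrist camera it gives the pose at the moment of the call.
- env.job_done(): hands the job in, once; it reports no verdict.
Trained networks look in the newest picture that a camera, given by its name, has taken for a name from the list of things; names that differ only in an ending like _2 or _b are one class to them, and where a whole thing is asked for, a point or a joint stands for the part that bears it (a point fixed in the world has none). Each returns a list of dicts, best first, with "p" (0 to 1); they miss things now and then, are a little off and sometimes report something else, mostly with a low value. They report only what shows in the picture. A call takes as long as a camera call.
- cams.recognise(camera, name): "location" ([x, y, z] in mm, in world coordinates, good to about 4 mm: the middle of the surface that is visible of it).
The state is a dict: "time": time; "joints": joint angles; "joint_velocities": joint speeds; "joint_efforts": joint torques, N m; "tcp_pos": TCP position; "tool_rot": TCP orientation; "contact_force": force on the tool from outside, world axes, zero at the start; "ft_torque": the same for the moment, N m; "grip_width": finger opening in mm.
Only numpy, scipy, OpenCV 4.12 (cv2) and the standard library are available. Lean on these libraries where they do the work, as an engineer would, in place of code of your own. Each camera call takes 0.05 s, during which the arm holds its last target.

## Working session

There is one attempt and no reset: what is moved stays moved. The work goes in short steps, Python scripts to look and compute and a tool call to move; the robot and the scene stay as the last step left them, time stands still between calls to the robot, and variables do not carry over. Pictures are saved under pics/ and viewed, and the job is handed in when it is done.

Besides the shell and the picture viewer there is one more tool, called after ">>>" in YAML: its name, and indented under it one key for each argument. send_rows: Moves the arm, as the interface text tells. Its arguments: {"type":"object","properties":{"increments":{"type":"array"},"hand":{"type":"number"}},"required":["increments"]}

```bash
ls; mkdir -p pics; cat > h.py <<'E'
import numpy as np, cv2
from plant import status, cams, env
def save(name,fn):
    img,d=cams.get_image(name); c=cams.calibration(name)
    cv2.imwrite('pics/'+fn+'.png',img[:,:,::-1]); np.savez('pics/'+fn+'.npz',img=img,d=d,**{k:np.array(v) for k,v in c.items()})
    return img,d,c
def world(d,c):
    H,W=d.shape; f=H/2/np.tan(np.radians(float(c['fov_y']))/2)
    v,u=np.mgrid[0:H,0:W]
    P=np.stack([(u-c['cx'])/f*d,-(v-c['cy'])/f*d,-d,np.ones_like(d)],-1)
    return (P@np.array(c['cam_to_world']).T)[...,:3]
E
python3 - <<'E'
from h import *
s=status.read_state(); print(s)
for n in ['scene','side','wrist']:
    i,d,c=save(n,n+'0'); print(n,{k:v for k,v in c.items()})
    if n!='wrist':
        for t in ['tank','cassette','wedge','rack','spare_dam','comb','dam']:
            r=cams.recognise(n,t); print(t,[(np.round(q['location']),round(q['p'],2)) for q in r[:2]])
E
```

```text
pics
{'time': 0.0, 'joints': array([-1.22560690e+00,  4.91557559e-01,  1.55947761e+00, -1.79494764e-05,
        1.09168197e+00, -1.05599759e-01]), 'joint_velocities': array([ 0.00097133, -0.000162  ,  0.00054638, -0.00089353,  0.00162002,
       -0.00090549]), 'joint_efforts': array([ 1.60605767e-03, -6.12636995e+01, -2.58178782e+01,  6.92846999e-02,
        4.81797033e-02, -9.47709896e-05]), 'tcp_pos': array([ 272.23656422, -562.33977645,  236.0532766 ]), 'tool_rot': array([ 9.74704916e-01,  2.23494991e-01, -7.50978829e-05, -5.57263927e-04]), 'contact_force': array([ 0.02228218, -0.11894297, -0.91540355]), 'ft_torque': array([0.07083796, 0.04411197, 0.01877948]), 'grip_width': 95.04496950543842}
scene {'fov_y': 52.45531982605368, 'cx': 257.48512555909906, 'cy': 193.29586262081236, 'cam_to_world': array([[-5.87131723e-01, -6.78723026e-01,  4.41147814e-01,
         1.07842570e+03],
       [ 8.09477797e-01, -4.89115565e-01,  3.24825585e-01,
         3.30325651e+02],
       [-4.69434171e-03,  5.47814766e-01,  8.36586484e-01,
         1.01568850e+03],
       [ 0.00000000e+00,  0.00000000
[... 921 characters left out ...]
 [(array([484., 193.,  77.]), 0.89)]
wedge [(array([ 462., -230.,  112.]), 0.84)]
rack [(array([ 483., -220.,   26.]), 0.77)]
spare_dam [(array([ 510., -245.,   77.]), 0.51)]
comb [(array([392.,  21.,   5.]), 0.84)]
dam [(array([497., 248., 110.]), 0.56)]
wrist {'fov_y': 64.03896735332978, 'cx': 264.67574885601306, 'cy': 191.83070928541326, 'cam_to_world': array([[ 4.36022115e-01,  8.64302622e-01,  2.50730319e-01,
         3.43046781e+02],
       [-8.99935009e-01,  4.19160251e-01,  1.20090233e-01,
        -5.28341171e+02],
       [-1.30188040e-03, -2.78002989e-01,  9.60579327e-01,
         3.85369544e+02],
       [ 0.00000000e+00,  0.00000000e+00,  0.00000000e+00,
         1.00000000e+00]])}
```

View pics/scene0.png

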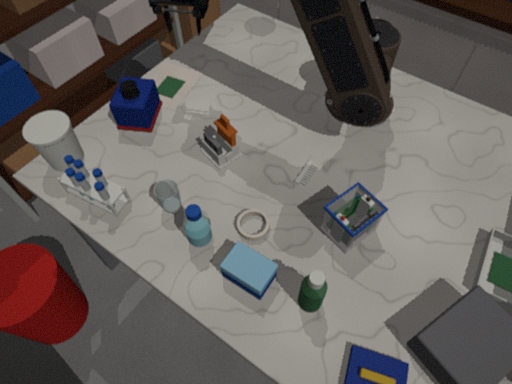

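View pics/side0.png

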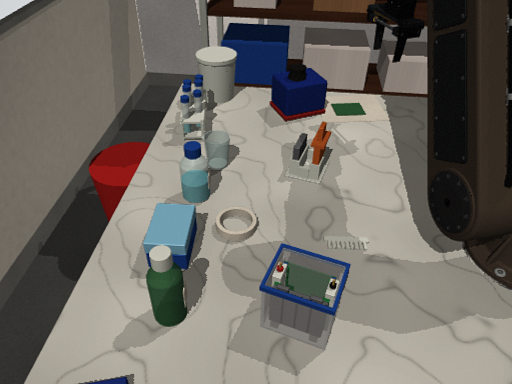

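View pics/wrist0.png

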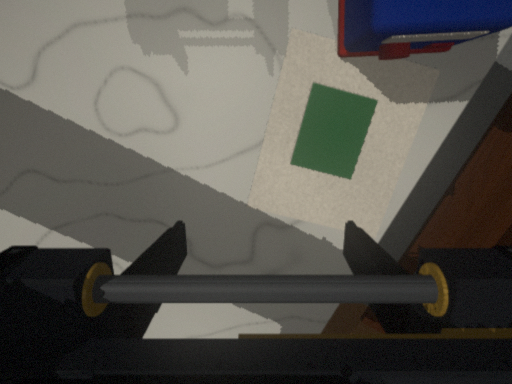

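```bash
python3 - <<'E'
import numpy as np,cv2
from h import world
for n in ['scene0','side0']:
    z=np.load('pics/'+n+'.npz'); P=world(z['d'],z); hsv=cv2.cvtColor(z['img'],cv2.COLOR_RGB2HSV)
    H,S,V=hsv[...,0].astype(int),hsv[...,1],hsv[...,2]
    ok=z['d']>0
    b=ok&(H>105)&(H<125)&(S>130)&(P[...,2]>105)&(P[...,2]<135)&(abs(P[...,0]-500)<130)&(abs(P[...,1]-235)<130)
    o=ok&(H<14)&(S>150)&(abs(P[...,0]-460)<80)&(abs(P[...,1]+240)<80)
    q=P[b]; print(n,'rim',len(q),np.median(q[:,2]),cv2.minAreaRect(q[:,:2].astype(np.float32)), cv2.boxPoints(cv2.minAreaRect(q[:,:2].astype(np.float32))))
    q=P[o]; print('wedge',len(q),q.min(0),q.max(0))
    t=q[q[:,2]>q[:,2].max()-6]; print('tabtop',len(t),t.mean(0),cv2.minAreaRect(t[:,:2].astype(np.float32)))
    t=q[(abs(q[:,2]-108)<4)]; print('shoulder',len(t),t.mean(0),cv2.minAreaRect(t[:,:2].astype(np.float32)))
    # bench z check
    m=ok&(abs(P[...,0]-450)<30)&(abs(P[...,1])<200)&(S<60); print('bench',np.median(P[m][:,2]))
    # upscale crops
    for nm,mk in [('tank',b),('wedge',o)]:
        vs,us=np.where(mk); a=z['img'][max(0,vs.min()-25):vs.max()+40,max(0,us.min()-40):us.max()+40]
        cv2.imwrite(f'pics/{n}_{nm}.png',cv2.resize(a[:,:,::-1],None,fx=4,fy=4,interpolation=cv2.INTER_CUBIC))
        print(a.shape, us.min()-40,vs.min()-25)
E
```

```text
scene0 rim 367 120.27135086989176 ((490.4017639160156, 222.56332397460938), (113.32814025878906, 133.31124877929688), 73.14340209960938) [[410.1788  187.66252]
 [537.76215 149.0053 ]
 [570.62476 257.4641 ]
 [443.04138 296.12134]]
wedge 337 [ 442.61823799 -291.8725706    55.29189929] [ 481.97140088 -210.91977396  150.60213179]
tabtop 24 [ 457.93302764 -250.7126548   146.91683358] ((457.5090026855469, -251.1175994873047), (33.742671966552734, 9.4411039352417), 74.79045867919922)
shoulder 138 [ 462.69497781 -245.13934535  108.17468231] ((457.4737243652344, -251.58509826660156), (79.72789764404297, 34.33820343017578), 77.76820373535156)
bench 0.7695862220261347
(118, 142, 3) 284 158
(95, 101, 3) 175 90
side0 rim 1057 119.5926978228058 ((490.81689453125, 223.36334228515625), (115.86043548583984, 131.50210571289062), 73.53189086914062) [[411.34094 186.44878]
 [537.4485  149.17033]
 [570.29285 260.2779 ]
 [444.1853  297.55634]]
wedge 436 [ 431.54173095 -289.32178522   47.37758789] [ 481.44722465 -206.66636002  148.48676755]
tabtop 32 [ 456.92916766 -248.87367454  145.17620662] ((456.39764404296875, -250.27029418945312), (33.68190002441406, 10.710247039794922), 74.32673645019531)
shoulder 168 [ 456.64263111 -241.03278246  107.54629241] ((456.9222106933594, -250.00460815429688), (81.33336639404297, 34.4254150390625), 75.31546020507812)
bench 0.4350824498558268
(136, 169, 3) 220 219
(107, 99, 3) 271 97
```

View pics/scene0_tank.png

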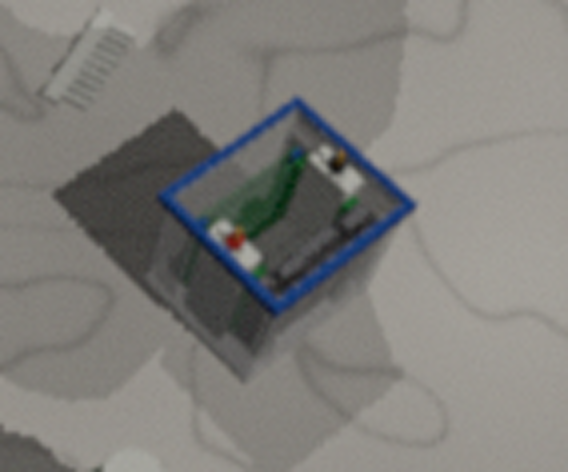

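View pics/side0_tank.png

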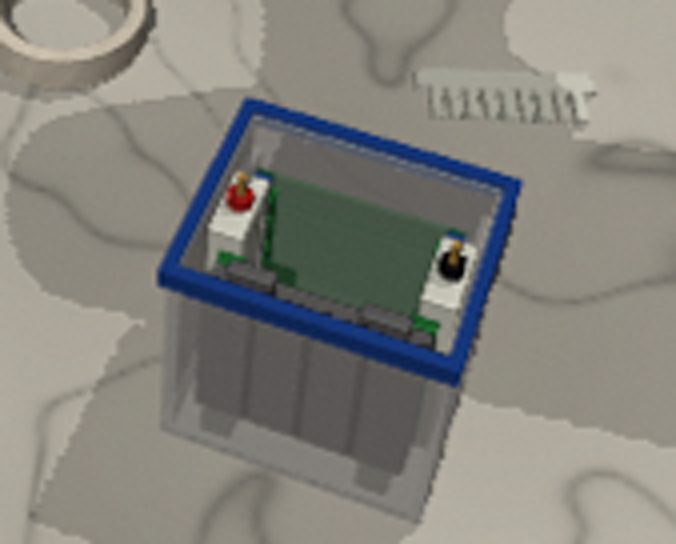

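View pics/scene0_wedge.png

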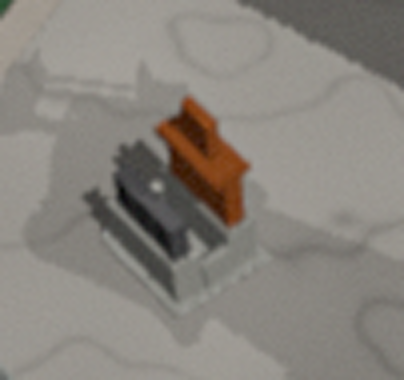

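View pics/side0_wedge.png

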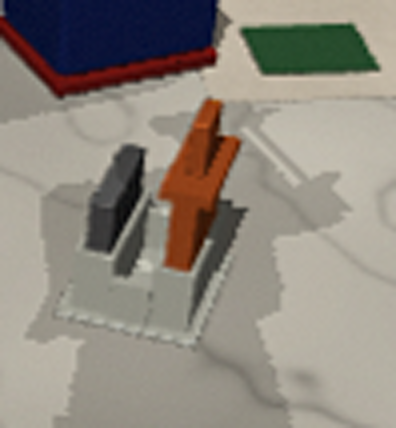

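```bash
python3 - <<'E'
import numpy as np
from h import world
for n,(r0,r1,c0,c1) in {'side0':(60,118,265,330),'scene0':(75,130,105,162)}.items():
    z=np.load('pics/'+n+'.npz'); P=world(z['d'],z)[r0:r1,c0:c1].reshape(-1,3); P=P[P[:,2]>30]
    print(n,np.percentile(P,[2,50,98],axis=0).round(), P[:,2].max())
    P=world(z['d'],z).reshape(-1,3); m=(P[:,0]>200)&(P[:,0]<600)&(P[:,1]>-650)&(P[:,1]<320)&(P[:,2]>130)&(P[:,2]<230)&(z['d'].ravel()>0)
    print(P[m][::40].round())
E
```

```text
side0 [[ 438. -636.   33.]
 [ 524. -562.   98.]
 [ 605. -514.  149.]] 708.6539751554535
[[ 300. -604.  230.]
 [ 257. -511.  230.]
 [ 544. -617.  148.]
 [ 509. -609.  147.]
 [ 540. -587.  144.]
 [ 517. -570.  147.]
 [ 532. -567.  137.]
 [ 449. -258.  142.]
 [ 462. -232.  136.]
 [ 262.   14.  224.]
 [ 259.   24.  223.]
 [ 263.    9.  202.]
 [ 255.   51.  229.]
 [ 261.   30.  205.]
 [ 256.   40.  208.]
 [ 256.   47.  209.]
 [ 258.   41.  199.]
 [ 259.   21.  179.]
 [ 250.   65.  212.]
 [ 258.   33.  181.]
 [ 249.   67.  206.]
 [ 240.   91.  225.]
 [ 253.   57.  191.]
 [ 246.   79.  207.]
 [ 239.   95.  219.]
 [ 235.  108.  228.]
 [ 254.   50.  172.]
 [ 251.   62.  181.]
 [ 249.   67.  182.]
 [ 247.   71.  183.]
 [ 246.   76.  185.]
 [ 245.   77.  184.]
 [ 244.   78.  182.]
 [ 246.   76.  178.]
 [ 247.   73.  172.]
 [ 250.   59.  158.]
 [ 219.  135.  228.]
 [ 225.  130.  221.]
 [ 230.  122.  211.]
 [ 233.  109.  196.]
 [ 242.   88.  174.]
 [ 204.  143.  227.]
 [ 223.  136.  216.]
 [ 232.  117.  196.]
 [ 243.   90.  168.]
 [ 207.  149.  225.]
 [ 221.  135.  209.]
 [ 233.  115.  187.]
 [ 2
[... 626 characters left out ...]
 149.]
 [ 528. -596.  146.]
 [ 528. -570.  151.]
 [ 554. -586.  149.]
 [ 554. -592.  133.]
 [ 257.   18.  222.]
 [ 251.   47.  226.]
 [ 253.   40.  216.]
 [ 248.   73.  226.]
 [ 241.   89.  226.]
 [ 236.   97.  223.]
 [ 245.   81.  217.]
 [ 253.   46.  200.]
 [ 209.  146.  222.]
 [ 228.  119.  218.]
 [ 238.   90.  205.]
 [ 250.   60.  193.]
 [ 256.   29.  176.]
 [ 221.  134.  209.]
 [ 231.  110.  199.]
 [ 240.   85.  188.]
 [ 253.   61.  180.]
 [ 450. -261.  148.]
 [ 221.  132.  192.]
 [ 233.  103.  180.]
 [ 247.   76.  172.]
 [ 249.   47.  152.]
 [ 458. -268.  133.]
 [ 223.  128.  174.]
 [ 232.  109.  166.]
 [ 235.   99.  158.]
 [ 236.   95.  152.]
 [ 230.  103.  148.]
 [ 221.  127.  151.]]
```

>>> send_rows:
  increments:
    - [[38, -25, -4], [0, 0, -6.3]]
    - [[76, -50, -8], [0, 0, -12.5]]
    - [[114, -75, -12], [0, 0, -19]]
    - [[152, -100, -16], [0, 0, -25]]
    - [[190, -125, -20], [0, 0, -31]]
    - [[228, -150, -24], [0, 0, -38]]
    - [[265, -175, -24], [0, 0, -44]]
    - [[302, -200, -24], [0, 0, -50]]

```text
time: 1.65
tcp_pos: [457.7, -249.3, 261.0]
tool_rot: [0.788, 0.616, 0.0, 0.0]
contact_force: [0.5, -0.9, -0.4]
grip_width: 95.3
```

>>> send_rows:
  increments:
    - [[0, 0, 0], [0, 0, 0]]
    - [[0, 0, 0], [0, 0, 0]]
    - [[0, 0, 0], [0, 0, 0]]

```text
time: 1.95
tcp_pos: [456.7, -251.7, 260.6]
tool_rot: [0.789, 0.614, -0.0, 0.0]
contact_force: [0.0, -0.1, -0.2]
grip_width: 94.8
```

```bash
python3 - <<'E'
from h import *
s=status.read_state(); print(s['time'],s['tcp_pos'],s['tool_rot'],s['joints'],s['contact_force'])
i,d,c=save('wrist','w1'); P=world(d,c)
hsv=cv2.cvtColor(i,cv2.COLOR_RGB2HSV); H,S=hsv[...,0],hsv[...,1]
o=(d>0)&(H<14)&(S>150)&(abs(P[...,0]-460)<80)&(abs(P[...,1]+250)<80)
q=P[o]; print(len(q))
for zz in (146,108):
    t=q[abs(q[:,2]-zz)<4]
    if len(t)>10: print(zz,len(t),np.median(t,0),cv2.minAreaRect(t[:,:2].astype(np.float32)))
E
```

```text
1.95 [ 456.70752136 -251.70996794  260.63464118] [ 7.89386229e-01  6.13896863e-01 -1.05277940e-04  1.05483200e-04] [-6.30302764e-01  3.17939601e-01  1.77874266e+00 -3.01322931e-04
  1.04476572e+00 -3.81330666e-01] [ 0.04913303 -0.14312523 -0.16413112]
2969
146 525 [ 455.40091029 -250.93900149  146.21509572] ((455.4306945800781, -251.7430877685547), (35.2232551574707, 11.803497314453125), 75.36637878417969)
108 1961 [ 458.41368763 -244.0888024   108.42511586] ((455.4130859375, -252.3500213623047), (80.39512634277344, 34.25332260131836), 75.2286148071289)
```

View pics/w1.png

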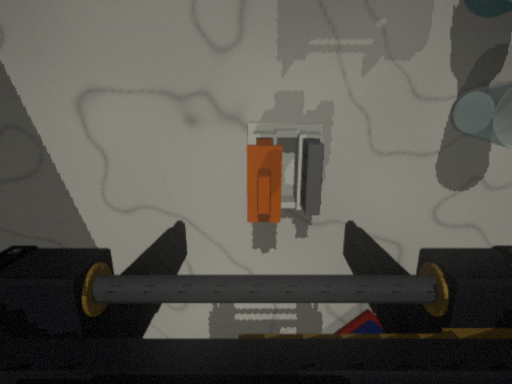

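>>> send_rows:
  increments:
    - [[0, -0.5, 25], [0, 0, 0.4]]
    - [[0, -0.5, 55], [0, 0, 0.4]]
    - [[0, -0.5, 85], [0, 0, 0.4]]
    - [[0, -0.5, 105], [0, 0, 0.4]]
    - [[0, -0.5, 118], [0, 0, 0.4]]
    - [[0, -0.5, 125], [0, 0, 0.4]]
    - [[0, -0.5, 125.5], [0, 0, 0.4]]
    - [[0, -0.5, 125.5], [0, 0, 0.4]]

```text
time: 2.8
tcp_pos: [456.5, -251.5, 135.6]
tool_rot: [0.791, 0.611, 0.0, 0.0]
contact_force: [0.0, -0.2, -0.5]
grip_width: 94.9
```

>>> send_rows:
  increments:
    - [[0, 0, 0], [0, 0, 0]]
    - [[0, 0, 0], [0, 0, 0]]
    - [[0, 0, 0], [0, 0, 0]]
    - [[0, 0, 0], [0, 0, 0]]
    - [[0, 0, 0], [0, 0, 0]]
    - [[0, 0, 0], [0, 0, 0]]
    - [[0, 0, 0], [0, 0, 0]]
    - [[0, 0, 0], [0, 0, 0]]
  hand: 0

```text
time: 3.6
tcp_pos: [456.5, -250.8, 135.1]
tool_rot: [0.791, 0.612, -0.0, 0.0]
contact_force: [-0.0, 0.0, -0.6]
grip_width: 36.4
```

>>> send_rows:
  increments:
    - [[0, 0, 0], [0, 0, 0]]
    - [[0, 0, 0], [0, 0, 0]]
    - [[0, 0, 0], [0, 0, 0]]
    - [[0, 0, 0], [0, 0, 0]]
    - [[0, 0, 0], [0, 0, 0]]
    - [[0, 0, 0], [0, 0, 0]]

```text
time: 4.2
tcp_pos: [456.5, -250.9, 135.1]
tool_rot: [0.791, 0.612, -0.0, 0.0]
contact_force: [0.5, 0.4, -1.0]
grip_width: 11.7
```

>>> send_rows:
  increments:
    - [[0, 0, -5], [0, 0, 0]]
    - [[0, 0, -15], [0, 0, 0]]
    - [[0, 0, -35], [0, 0, 0]]
    - [[0, 0, -60], [0, 0, 0]]
    - [[0, 0, -90], [0, 0, 0]]
    - [[0, 0, -120], [0, 0, 0]]
    - [[0, 0, -150], [0, 0, 0]]
    - [[0, 0, -160], [0, 0, 0]]

```text
time: 5.0
tcp_pos: [456.9, -251.1, 298.5]
tool_rot: [0.791, 0.612, 0.001, 0.002]
contact_force: [0.3, 0.0, -1.1]
grip_width: 11.8
```

```bash
python3 - <<'E'
from h import *
s=status.read_state(); print(s['time'],s['tcp_pos'],s['tool_rot'],s['joints'],s['contact_force'],s['ft_torque'],s['grip_width'])
i,d,c=save('wrist','w2'); P=world(d,c)
i,d,c=save('side','s2'); i,d,c=save('scene','c2')
E
```

```text
5.0 [ 456.94719258 -251.0999808   298.54323034] [7.91042843e-01 6.11755974e-01 6.52868407e-04 2.32866716e-03] [-6.29179354e-01  2.78869518e-01  1.72731667e+00 -5.34252452e-05
  1.13056979e+00 -3.74921904e-01] [ 0.34471062  0.01379519 -1.1097968 ] [-0.03094133 -0.06822331 -0.04992432] 11.820264660886783
```

View pics/w2.png

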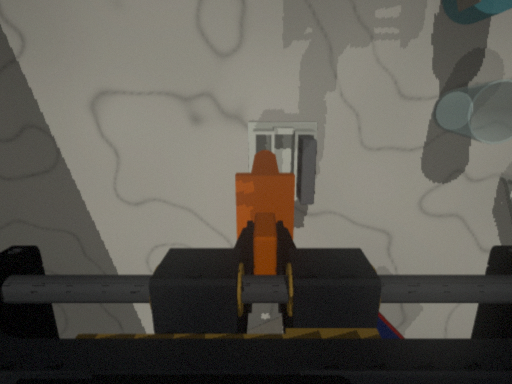

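View pics/s2.png

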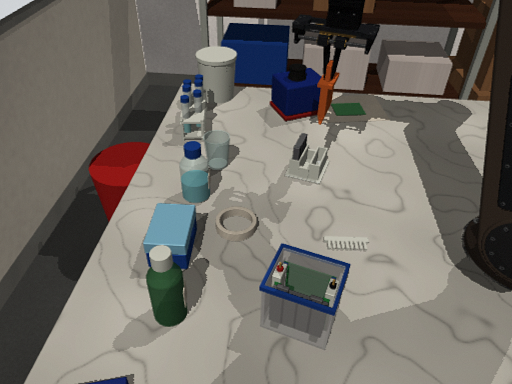

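```bash
cat > hand.py <<'E'
import numpy as np,cv2
from h import world
from scipy.spatial.transform import Rotation as R
def inhand(fn,pos,rot):
    z=np.load('pics/'+fn+'.npz'); P=world(z['d'],z); i=z['img']
    hsv=cv2.cvtColor(i,cv2.COLOR_RGB2HSV); H,S=hsv[...,0],hsv[...,1]
    T=(P-pos)@R.from_quat(rot).as_matrix()
    o=(z['d']>0)&(H<14)&(S>130)&(np.linalg.norm(T[...,:2],axis=-1)<70)&(T[...,2]>-20)&(T[...,2]<150)
    q=T[o]; print(len(q),np.percentile(q,[1,50,99],axis=0).round(1))
    s=q[abs(q[:,2]-27)<4]
    A=np.c_[s[:,:2],np.ones(len(s))]; co=np.linalg.lstsq(A,s[:,2],rcond=None)[0]; print('shoulder',len(s),'slopes deg',np.degrees(co[:2]).round(2),'z0',co[2])
    print(cv2.minAreaRect(s[:,:2].astype(np.float32)), s[:,:2].min(0),s[:,:2].max(0))
    t=q[q[:,2]>100]; print('toe',len(t), t.min(0) if len(t) else 0,t.max(0) if len(t) else 0)
E
python3 - <<'E'
from hand import *
inhand('w2',[456.94719258,-251.0999808,298.54323034],[7.91042843e-01,6.11755974e-01,6.52868407e-04,2.32866716e-03])
# side view orange profile in tool frame
E
```

```text
4730 [[ -2.7 -16.8 -12.2]
 [ 19.5   0.2  26.5]
 [ 38.5  16.9 103.8]]
shoulder 2767 slopes deg [0.6  0.16] z0 26.545182948813657
((18.400257110595703, 0.06366539001464844), (40.27515411376953, 34.83907699584961), 0.026225833222270012) [ -1.74506509 -17.35681945] [38.53722235 17.47801883]
toe 61 [ 38.17588544  -7.26258737 102.11411304] [ 38.73647486   6.79534506 126.00455055]
```

>>> send_rows:
  increments:
    - [[0, 0, 0], [0, 0, 0]]

```text
time: 5.25
tcp_pos: [456.1, -250.6, 293.8]
tool_rot: [0.791, 0.612, -0.0, -0.001]
contact_force: [0.9, -0.3, -2.2]
grip_width: 12.1
```

>>> send_rows:
  increments:
    - [[15, -3, 0], [0, 0, -4]]
    - [[45, -9, -1], [0, 0, -10]]
    - [[85, -18, -2], [0, 0, -18]]
    - [[130, -27, -3], [0, 0, -26]]
    - [[175, -36, -3], [0, 0, -34]]
    - [[220, -45, -3], [0, 0, -42]]
    - [[265, -55, -3], [0, 0, -50]]
    - [[310, -64, -3], [0, 0, -58]]

```text
time: 6.05
tcp_pos: [471.9, 67.1, 296.8]
tool_rot: [0.393, 0.92, -0.0, -0.001]
contact_force: [1.0, -0.7, -1.8]
grip_width: 11.7
```

```bash
python3 - <<'E'
from h import *
from scipy.spatial.transform import Rotation as R
s=status.read_state(); print(s['time'],s['tcp_pos'],s['joints'],s['contact_force'])
M=R.from_quat(s['tool_rot']).as_matrix(); print(np.degrees(np.arctan2(M[1,0],M[0,0])))
print((np.array([478,186,300])-s['tcp_pos'])@M)
E
```

```text
6.05 [471.94905194  67.11843796 296.84213967] [ 2.62379969e-03  2.14590019e-01  1.82266660e+00 -8.99288081e-05
  1.10650347e+00 -7.60892259e-01] [ 0.99194351 -0.7082637  -1.84612316]
133.7484931413162
[81.69817531 86.57193513 -3.18120179]
```

>>> send_rows:
  increments:
    - [[25, 27, -1], [0, 0, -8]]
    - [[50, 52, -2], [0, 0, -16]]
    - [[70, 74, -3], [0, 0, -24]]
    - [[80, 85, -3], [0, 0, -29]]
    - [[82, 86.5, -3], [0, 0, -29.6]]
    - [[82, 86.5, -3], [0, 0, -29.6]]
    - [[82, 86.5, -3], [0, 0, -29.6]]

```text
time: 6.75
tcp_pos: [478.9, 183.5, 300.6]
tool_rot: [0.149, 0.989, -0.0, -0.0]
contact_force: [0.5, 0.0, -1.0]
grip_width: 12.1
```

```bash
python3 - <<'E'
from h import *
from scipy.spatial.transform import Rotation as R
s=status.read_state(); print(s['time'],s['tcp_pos'],s['tool_rot'],s['joints'],s['contact_force'],s['ft_torque'])
M=R.from_quat(s['tool_rot']).as_matrix(); print(np.degrees(np.arctan2(M[1,0],M[0,0])))
i,d,c=save('wrist','w3'); P=world(d,c)
np.savez('pics/w3s.npz',pos=s['tcp_pos'],rot=s['tool_rot'])
from hand import inhand
inhand('w3',s['tcp_pos'],s['tool_rot'])
hsv=cv2.cvtColor(i,cv2.COLOR_RGB2HSV); H,S=hsv[...,0].astype(int),hsv[...,1]
b=(d>0)&(H>105)&(H<125)&(S>130)&(abs(P[...,2]-120)<8)&(abs(P[...,0]-490)<130)&(abs(P[...,1]-223)<130)
q=P[b]; print(len(q),np.median(q,0),cv2.minAreaRect(q[:,:2].astype(np.float32)))
save('side','s3'); save('scene','c3')
E
```

```text
6.75 [478.92079096 183.51457613 300.57587429] [ 1.48869012e-01  9.88856770e-01 -3.26897597e-04 -4.46836448e-04] [ 2.37210772e-01  2.66255041e-01  1.73981052e+00 -2.96021137e-04
  1.13660134e+00 -1.03461195e+00] [ 0.45204528  0.01507246 -1.03498345] [ 0.13575642 -0.15838395  0.05691534]
162.8772000851817
4636 [[ -3.2 -16.6 -12.4]
 [ 19.1   0.4  26.2]
 [ 38.2  17.1 102.1]]
shoulder 2694 slopes deg [0.56 0.03] z0 26.248746282282752
((18.126296997070312, 0.13838768005371094), (35.00962448120117, 40.32036209106445), 89.88835906982422) [ -2.00074294 -17.39053721] [38.28703622 17.66412088]
toe 50 [ 37.86744864  -6.03761113 101.80463151] [ 38.42800237   7.11335937 121.25377948]
1519 [455.72119009 254.28206938 120.71200207] ((490.2515563964844, 223.16905212402344), (111.42770385742188, 130.01724243164062), 72.97095489501953)
```

View pics/w3.png

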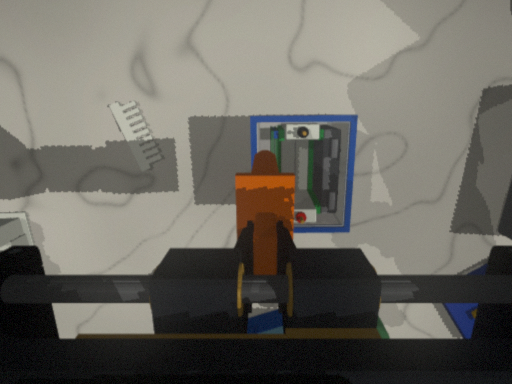

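View pics/s3.png

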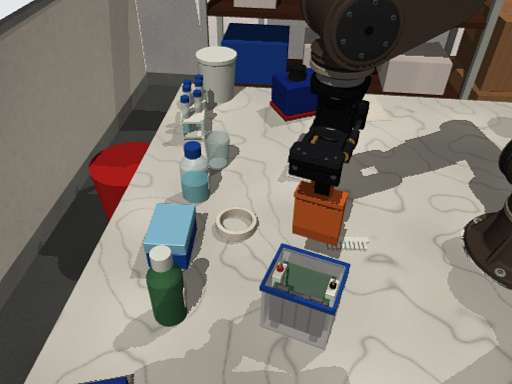

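```bash
cat > rim.py <<'E'
import numpy as np,cv2
from h import world
from scipy.spatial.transform import Rotation as R
def rim(fn,pos,rot):
    z=np.load('pics/'+fn+'.npz'); P=world(z['d'],z); i=z['img']; d=z['d']
    hsv=cv2.cvtColor(i,cv2.COLOR_RGB2HSV); H,S=hsv[...,0].astype(int),hsv[...,1]
    b=(d>0)&(H>105)&(H<125)&(S>130)&(abs(P[...,2]-120)<5)&(abs(P[...,0]-490)<130)&(abs(P[...,1]-223)<130)
    T=(P-pos)@R.from_quat(rot).as_matrix()
    n=0
    for side in (0,1):
        rows=[]
        for r in range(b.shape[0]):
            cs=np.where(b[r])[0]
            if len(cs)<3: continue
            t=T[r,cs]
            # strip pixels near
            k=t[:,1]<np.median(T[b][:,1]).clip(20,40) if side==0 else t[:,1]>60
            if 3<=k.sum()<=12: rows.append((t[k,0].mean(),t[k,1].min(),t[k,1].mean(),t[k,1].max()))
        a=np.array(rows)
        if len(a)<5: print('side',side,'few',len(a)); continue
        p=np.polyfit(a[:,0],a[:,2],1); p=np.polyfit(a[:,0],a[:,2],1,w=1/(1+abs(a[:,2]-np.polyval(p,a[:,0]))))
        print('side',side,len(a),'x',a[:,0].min().round(),a[:,0].max().round(),'slope deg',np.degrees(p[0]).round(2),'y mid at x=0',p[1].round(2),'at mid',np.median(a,axis=0).round(2))
    t=T[b]; print('x range',np.percentile(t[:,0],[.5,99.5]),'y',np.percentile(t[:,1],[.5,99.5]))
E
python3 - <<'E'
from rim import *
s=np.load('pics/w3s.npz'); rim('w3',s['pos'],s['rot'])
E
```

```text
side 0 38 x -63.0 60.0 slope deg -25.28 y mid at x=0 7.13 at mid [ 40.29 -14.15 -12.    -9.88]
side 1 106 x -57.0 61.0 slope deg -0.66 y mid at x=0 93.84 at mid [ 4.4  91.55 93.83 96.05]
x range [-63.95522822  65.67966859] y [-14.28996907  96.7593991 ]
```

>>> send_rows:
  increments:
    - [[1, 0.3, 15], [0, 0, -0.3]]
    - [[2, 0.5, 32], [0, 0, -0.5]]
    - [[2.6, 0.6, 42], [0, 0, -0.5]]
    - [[2.6, 0.6, 46], [0, 0, -0.5]]
    - [[2.6, 0.6, 46], [0, 0, -0.5]]
    - [[2.6, 0.6, 46], [0, 0, -0.5]]

```text
time: 7.5
tcp_pos: [477.0, 185.6, 255.6]
tool_rot: [0.143, 0.99, 0.0, 0.0]
contact_force: [-0.7, 0.6, -0.4]
grip_width: 12.0
```

```bash
python3 - <<'E'
from h import *
from rim import rim
from hand import inhand
s=status.read_state(); print(s['time'],s['tcp_pos'],s['tool_rot'],s['contact_force'],s['ft_torque'])
i,d,c=save('wrist','w4')
np.savez('pics/w4s.npz',pos=s['tcp_pos'],rot=s['tool_rot'])
inhand('w4',s['tcp_pos'],s['tool_rot']); rim('w4',s['tcp_pos'],s['tool_rot'])
i,d,c=save('side','s4')
cv2.imwrite('pics/s4c.png',cv2.resize(i[160:350,220:400,::-1],None,fx=3,fy=3,interpolation=cv2.INTER_CUBIC))
E
```

```text
7.5 [477.03229136 185.587869   255.64004215] [1.43405063e-01 9.89664003e-01 9.48021172e-05 3.74149958e-04] [-0.74518089  0.59776081 -0.35410858] [ 0.10075932 -0.14959321  0.03083782]
4713 [[-48.1 -16.6 -12.4]
 [ 18.5   0.5  26.3]
 [ 38.3  38.2 137.2]]
shoulder 2660 slopes deg [ 0.59 -0.06] z0 26.343134993295525
((18.32908821105957, 0.24715805053710938), (40.20852279663086, 35.071739196777344), 0.2957374155521393) [ -1.86328004 -17.21869727] [38.50792852 17.74999398]
toe 141 [-55.07164727  -6.73578559 101.48414634] [ 38.49442604  45.27299098 145.54123243]
side 0 29 x -62.0 64.0 slope deg -10.41 y mid at x=0 -3.67 at mid [ 46.03 -14.91 -12.64 -10.33]
side 1 120 x -61.0 58.0 slope deg -0.01 y mid at x=0 92.27 at mid [ 1.95 89.71 92.28 94.81]
x range [-61.92122834  63.16435713] y [-15.02872728  95.24339559]
```

View pics/w4.png

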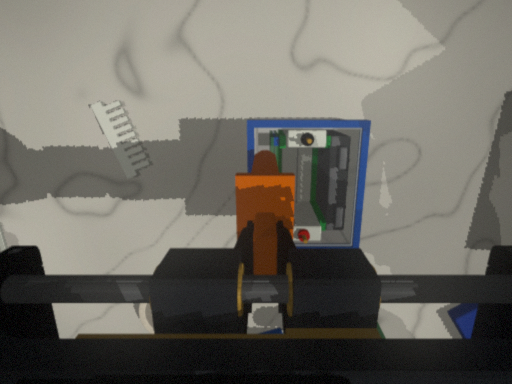

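View pics/s4c.png

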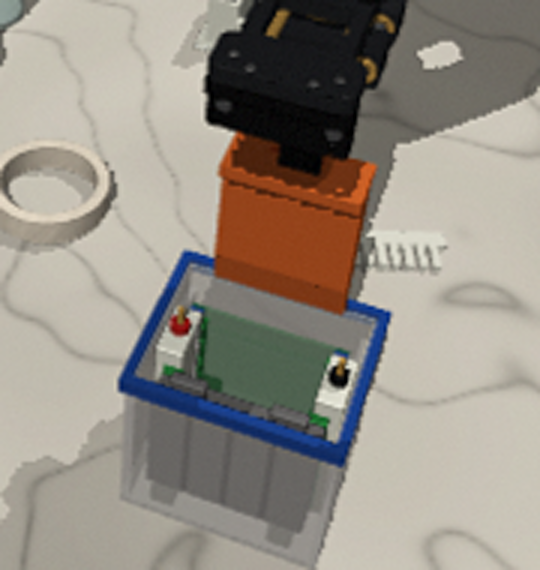

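>>> send_rows:
  increments:
    - [[1, -0.5, 2], [0, 0, 0]]
    - [[1.8, -0.7, 7], [0, 0, 0]]
    - [[1.8, -0.7, 13], [0, 0, 0]]
    - [[1.8, -0.7, 18], [0, 0, 0]]
    - [[1.8, -0.7, 21], [0, 0, 0]]
    - [[1.8, -0.7, 21], [0, 0, 0]]
    - [[1.8, -0.7, 21], [0, 0, 0]]

```text
time: 8.3
tcp_pos: [474.9, 185.5, 234.1]
tool_rot: [0.143, 0.99, -0.0, -0.0]
contact_force: [-0.2, -1.1, -1.4]
grip_width: 11.3
```

```bash
python3 - <<'E'
from h import *
from rim import rim
from hand import inhand
s=status.read_state(); print(s['time'],s['tcp_pos'],s['tool_rot'],s['contact_force'],s['ft_torque'])
i,d,c=save('wrist','w5')
inhand('w5',s['tcp_pos'],s['tool_rot']); rim('w5',s['tcp_pos'],s['tool_rot'])
i,d,c=save('side','s5')
cv2.imwrite('pics/s5c.png',cv2.resize(i[160:350,220:400,::-1],None,fx=3,fy=3,interpolation=cv2.INTER_CUBIC))
E
```

```text
8.3 [474.8604866  185.49024026 234.07191916] [ 1.43244700e-01  9.89687300e-01 -6.34716862e-05 -2.46882074e-05] [-0.19902549 -1.07055226 -1.36574427] [ 0.05316368 -0.15381946 -0.02433219]
4725 [[-48.4 -16.7 -12.5]
 [ 18.7   0.5  26.3]
 [ 38.3  38.1 115.9]]
shoulder 2683 slopes deg [ 0.49 -0.03] z0 26.342408526098858
((17.88677215576172, 0.0998687744140625), (40.77339553833008, 35.11123275756836), 0.1738233119249344) [ -2.55241225 -17.41827263] [38.28428415 17.69227886]
toe 130 [-52.58641277  -5.96111081 101.87234308] [ 38.57094058  45.2388394  149.88892637]
side 0 29 x 23.0 55.0 slope deg 1.54 y mid at x=0 -13.38 at mid [ 43.38 -14.61 -12.14  -9.59]
side 1 121 x -56.0 55.0 slope deg -0.06 y mid at x=0 92.96 at mid [ 2.63 90.41 92.93 95.54]
x range [-55.02436143  61.78203477] y [-14.68333175  95.99232995]
```

View pics/s5c.png

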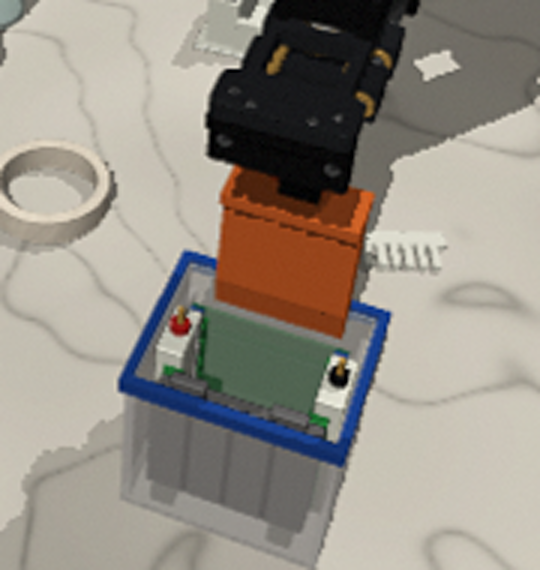

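View pics/w5.png

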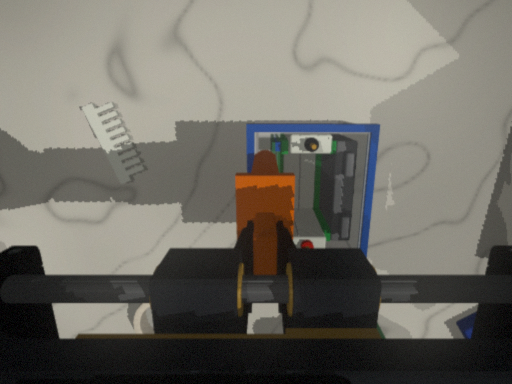

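>>> send_rows:
  increments:
    - [[0, 0, 2], [0, 0, 0]]
    - [[0, 0, 4], [0, 0, 0]]
    - [[0, 0, 6], [0, 0, 0]]
    - [[0, 0, 8], [0, 0, 0]]
    - [[0, 0, 8], [0, 0, 0]]
    - [[0, 0, 8], [0, 0, 0]]

```text
time: 9.0
tcp_pos: [474.8, 185.5, 226.0]
tool_rot: [0.143, 0.99, -0.0, -0.0]
contact_force: [0.4, -0.7, -2.1]
grip_width: 11.9
```

>>> send_rows:
  increments:
    - [[0, 0.2, 1], [0, 0, 0]]
    - [[0, 0.4, 2], [0, 0, 0]]
    - [[0, 0.6, 4], [0, 0, 0]]
    - [[0, 0.7, 6], [0, 0, 0]]
    - [[0, 0.7, 8], [0, 0, 0]]
    - [[0, 0.7, 8], [0, 0, 0]]

```text
time: 9.6
tcp_pos: [475.0, 186.2, 217.8]
tool_rot: [0.143, 0.99, -0.0, -0.0]
contact_force: [0.1, 0.9, -2.1]
grip_width: 12.2
```

>>> send_rows:
  increments:
    - [[0, 0, 2], [0, 0, 0]]
    - [[0, 0, 4], [0, 0, 0]]
    - [[0, 0, 6], [0, 0, 0]]
    - [[0, 0, 8], [0, 0, 0]]
    - [[0, 0, 8], [0, 0, 0]]

```text
time: 10.1
tcp_pos: [475.1, 186.2, 209.9]
tool_rot: [0.143, 0.99, 0.0, 0.0]
contact_force: [0.3, 1.4, -2.5]
grip_width: 11.8
```

>>> send_rows:
  increments:
    - [[0, 0, 2], [0, 0, 0]]
    - [[0, 0, 4], [0, 0, 0]]
    - [[0, 0, 6], [0, 0, 0]]
    - [[0, 0, 8], [0, 0, 0]]
    - [[0, 0, 10], [0, 0, 0]]
    - [[0, 0, 12], [0, 0, 0]]
    - [[0, 0, 12], [0, 0, 0]]

```text
time: 10.8
tcp_pos: [475.2, 186.1, 198.1]
tool_rot: [0.143, 0.99, 0.0, 0.0]
contact_force: [1.4, -0.4, 1.9]
grip_width: 11.7
```

```bash
python3 - <<'E'
from h import *
from rim import rim
from hand import inhand
s=status.read_state(); print(s['time'],s['tcp_pos'],s['tool_rot'],s['contact_force'],s['ft_torque'])
i,d,c=save('wrist','w6')
inhand('w6',s['tcp_pos'],s['tool_rot']); rim('w6',s['tcp_pos'],s['tool_rot'])
i,d,c=save('side','s6')
cv2.imwrite('pics/s6c.png',cv2.resize(i[160:350,220:400,::-1],None,fx=3,fy=3,interpolation=cv2.INTER_CUBIC))
E
```

```text
10.8 [475.20782059 186.14446194 198.09665302] [1.43211082e-01 9.89692111e-01 3.68295077e-05 3.32356922e-04] [ 1.39893233 -0.39567021  1.90342918] [ 0.17073251 -0.4817438  -0.04528556]
4650 [[ -3.4 -16.7 -12.5]
 [ 19.3   0.4  26.3]
 [ 38.3  17.3 103.4]]
shoulder 2683 slopes deg [ 0.43 -0.02] z0 26.46375508859177
((18.3474063873291, 0.1811981201171875), (40.16615676879883, 35.02003860473633), 0.12203237414360046) [ -1.77192132 -17.30007222] [38.40652318 17.71825042]
toe 59 [-44.09734617  -6.02188611 100.47540868] [ 38.48852392  29.73165097 147.57431456]
side 0 32 x 30.0 55.0 slope deg 0.42 y mid at x=0 -13.43 at mid [ 44.15 -15.64 -13.12 -10.57]
side 1 136 x -55.0 56.0 slope deg -0.04 y mid at x=0 92.15 at mid [ 3.76 89.44 92.14 94.84]
x range [-52.91619237  61.98081672] y [-15.65455664  95.32823539]
```

View pics/s6c.png

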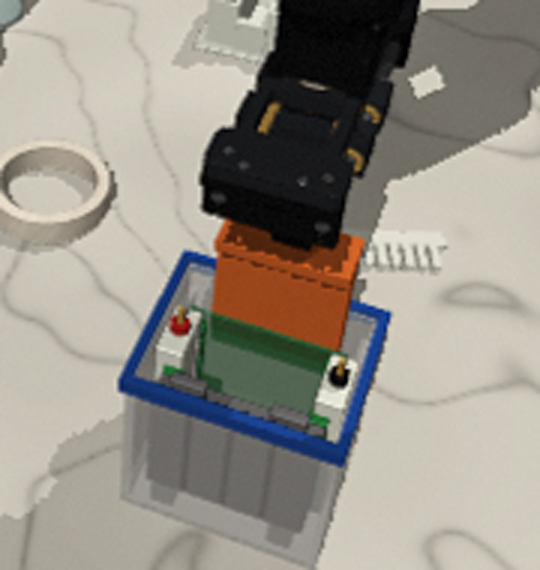

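>>> send_rows:
  increments:
    - [[0, 0, 2], [0, 0, 0]]
    - [[0, 0, 4], [0, 0, 0]]
    - [[0, 0, 6], [0, 0, 0]]
    - [[0, 0, 8], [0, 0, 0]]
    - [[0, 0, 10], [0, 0, 0]]
    - [[0, 0, 12], [0, 0, 0]]
    - [[0, 0, 14], [0, 0, 0]]

```text
time: 11.6
tcp_pos: [475.3, 186.2, 184.6]
tool_rot: [0.143, 0.99, 0.0, 0.001]
contact_force: [-0.7, 0.3, 8.4]
grip_width: 11.9
```

```bash
python3 - <<'E'
from h import *
s=status.read_state(); print(s['time'],s['tcp_pos'],s['contact_force'],s['ft_torque'])
E
```

```text
11.6 [475.253779   186.1715691  184.58206146] [-0.74993774  0.32824225  8.42492466] [-0.02662423 -0.06280281 -0.02003121]
```

>>> send_rows:
  increments:
    - [[0, 0, 2], [0, 0, 0]]
    - [[0, 0, 4], [0, 0, 0]]
    - [[0, 0, 6], [0, 0, 0]]
    - [[0, 0, 8], [0, 0, 0]]
    - [[0, 0, 10], [0, 0, 0]]
    - [[0, 0, 12], [0, 0, 0]]
    - [[0, 0, 14], [0, 0, 0]]

```text
time: 12.3
tcp_pos: [475.3, 186.1, 170.7]
tool_rot: [0.143, 0.99, 0.0, 0.001]
contact_force: [0.3, 0.3, 11.1]
grip_width: 11.9
```

>>> send_rows:
  increments:
    - [[0, 0, 2], [0, 0, 0]]
    - [[0, 0, 4], [0, 0, 0]]
    - [[0, 0, 6], [0, 0, 0]]
    - [[0, 0, 8], [0, 0, 0]]
    - [[0, 0, 10], [0, 0, 0]]
    - [[0, 0, 10], [0, 0, 0]]

```text
time: 12.9
tcp_pos: [475.3, 186.1, 160.4]
tool_rot: [0.143, 0.99, 0.0, 0.001]
contact_force: [1.5, 0.3, 3.3]
grip_width: 11.6
```

```bash
python3 - <<'E'
from h import *
from rim import rim
from hand import inhand
s=status.read_state(); print(s['time'],s['tcp_pos'],s['tool_rot'],s['contact_force'],s['ft_torque'])
i,d,c=save('wrist','w7')
inhand('w7',s['tcp_pos'],s['tool_rot']); rim('w7',s['tcp_pos'],s['tool_rot'])
i,d,c=save('side','s7')
cv2.imwrite('pics/s7c.png',cv2.resize(i[160:350,220:400,::-1],None,fx=3,fy=3,interpolation=cv2.INTER_CUBIC))
E
```

```text
12.9 [475.28728787 186.09503718 160.39210885] [1.43223728e-01 9.89690195e-01 6.58653554e-05 5.26321043e-04] [1.51898061 0.26982416 3.30875569] [ 0.12622127 -0.55267742 -0.09822501]
4680 [[ -3.5 -16.7 -12.4]
 [ 19.2   0.4  26.5]
 [ 38.3  17.5 104. ]]
shoulder 2738 slopes deg [ 0.49 -0.01] z0 26.563381572901715
((18.145610809326172, 0.157135009765625), (40.803016662597656, 34.97138214111328), 0.036923352628946304) [ -2.26696248 -17.31941634] [38.55112605 17.65094422]
toe 60 [-43.69105598  -6.00266716 102.5757549 ] [ 38.44951339  28.38986903 131.56942771]
side 0 30 x 38.0 56.0 slope deg 1.22 y mid at x=0 -13.81 at mid [ 46.71 -15.58 -12.81 -10.03]
side 1 137 x -62.0 56.0 slope deg 0.08 y mid at x=0 92.13 at mid [11.76 89.3  92.16 94.97]
x range [-68.89024116  61.75746622] y [-15.54321761  95.35495687]
```

View pics/s7c.png

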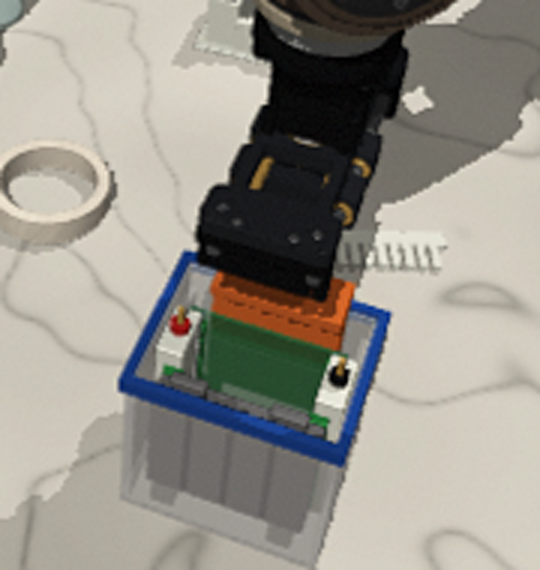

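>>> send_rows:
  increments:
    - [[0, 0, 1], [0, 0, 0]]
    - [[0, 0, 2], [0, 0, 0]]
    - [[0, 0, 3], [0, 0, 0]]
    - [[0, 0, 4], [0, 0, 0]]
    - [[0, 0, 4.5], [0, 0, 0]]
    - [[0, 0, 4.5], [0, 0, 0]]

```text
time: 13.6
tcp_pos: [474.9, 186.2, 155.5]
tool_rot: [0.143, 0.99, -0.0, -0.0]
contact_force: [1.1, 2.5, 1.7]
grip_width: 11.8
```

>>> send_rows:
  increments:
    - [[0, 0, 0.3], [0, 0, 0]]
    - [[0, 0, 0.6], [0, 0, 0]]
    - [[0, 0, 0.6], [0, 0, 0]]

```text
time: 13.9
tcp_pos: [475.0, 186.2, 155.1]
tool_rot: [0.143, 0.99, 0.0, 0.0]
contact_force: [-0.1, 1.8, 5.8]
grip_width: 11.9
```

>>> send_rows:
  increments:
    - [[0, 0, 0.3], [0, 0, 0]]
    - [[0, 0, 0.6], [0, 0, 0]]
    - [[0, 0, 0.6], [0, 0, 0]]

```text
time: 14.2
tcp_pos: [475.0, 186.2, 155.1]
tool_rot: [0.143, 0.99, 0.0, 0.0]
contact_force: [-2.2, 0.6, 12.8]
grip_width: 11.7
```

>>> send_rows:
  increments:
    - [[0, 0, 0.3], [0, 0, 0]]
    - [[0, 0, 0.3], [0, 0, 0]]
    - [[0, 0, 0.3], [0, 0, 0]]
    - [[0, 0, 0.3], [0, 0, 0]]

```text
time: 14.6
tcp_pos: [475.0, 186.2, 155.1]
tool_rot: [0.143, 0.99, 0.0, 0.0]
contact_force: [-4.1, 0.8, 17.1]
grip_width: 11.7
```

```bash
python3 - <<'E'
from h import *
from rim import rim
from hand import inhand
s=status.read_state(); print(s['time'],s['tcp_pos'],s['contact_force'],s['ft_torque'])
i,d,c=save('wrist','w8')
inhand('w8',s['tcp_pos'],s['tool_rot']); rim('w8',s['tcp_pos'],s['tool_rot'])
for n in('side','scene'):
    i,d,c=save(n,n+'8'); P=world(d,c)
    r=cams.recognise(n,'cassette'); print(n,[(np.round(q['location']),round(q['p'],2)) for q in r[:2]])
    hsv=cv2.cvtColor(i,cv2.COLOR_RGB2HSV); H,S=hsv[...,0],hsv[...,1]
    o=(d>0)&(H<14)&(S>130)&(abs(P[...,0]-480)<80)&(abs(P[...,1]-185)<60)
    print('orange z',np.percentile(P[o][:,2],[1,5,50,95,99]))
    y,x=(160,220) if n=='side' else (150,290)
    cv2.imwrite(f'pics/{n}8c.png',cv2.resize(i[y:y+130,x:x+170,::-1],None,fx=4,fy=4,interpolation=cv2.INTER_CUBIC))
    s=status.read_state(); print(s['time'],s['tcp_pos'],s['contact_force'])
E
```

```text
14.6 [474.98816417 186.20828626 155.09798669] [-4.10600995  0.7992002  17.06351255] [ 0.31933202  0.60232583 -0.0299362 ]
4674 [[ -3.5 -16.7 -12.5]
 [ 19.3   0.4  26.3]
 [ 38.4  17.4 103. ]]
shoulder 2760 slopes deg [ 0.48 -0.12] z0 26.446352648392597
((17.916385650634766, 0.18623733520507812), (34.98865509033203, 41.00150680541992), 89.92845153808594) [ -2.56295134 -17.32474469] [38.41153094 17.6949984 ]
toe 60 [-44.0023977   -5.99511565 101.52556047] [ 38.65224665  27.86348237 125.58969148]
side 0 28 x 39.0 55.0 slope deg 0.78 y mid at x=0 -13.71 at mid [ 47.02 -15.78 -13.07 -10.37]
side 1 140 x -62.0 55.0 slope deg 0.06 y mid at x=0 92.09 at mid [11.25 89.22 92.07 95.03]
x range [-69.73060001  61.6195468 ] y [-15.64039115  95.36017742]
side [(array([488., 198.,  81.]), 0.86)]
orange z [100.77722481 102.7354797  126.80917323 129.50115606 388.68053285]
14.75 [474.97414873 186.21020577 155.07487523] [-3.08705803  0.53138124 16.95316521]
scene [(array([478., 205.,  84.]), 0.6)]
orange z [ 92.59033667 109.41733123 129.43019494 275.97358747 452.18169819]
14.85 [474.97456875 186.19204159 155.07175793] [-2.89307981  0.7666811  16.45519169]
```

View pics/side8.png

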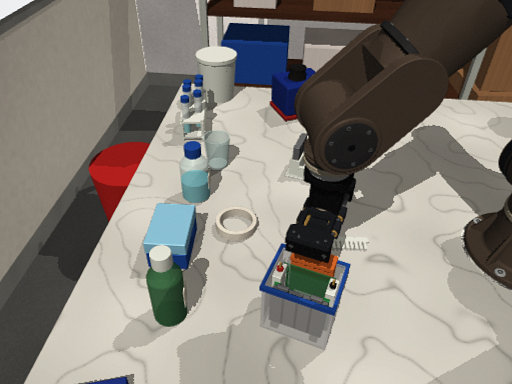

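View pics/scene8c.png

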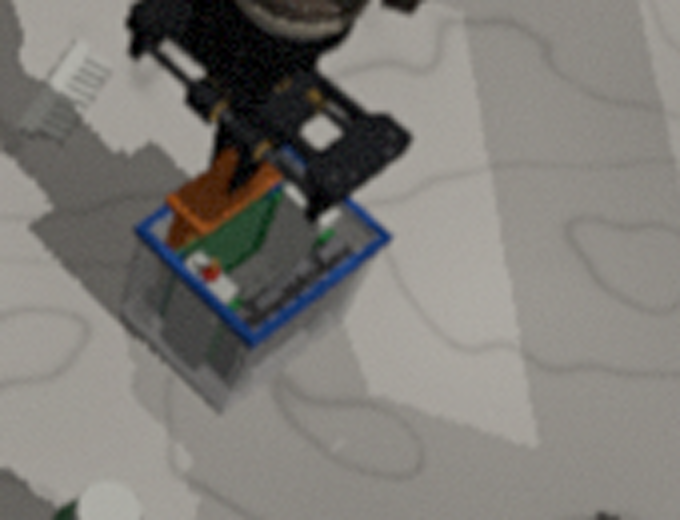

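View pics/w8.png

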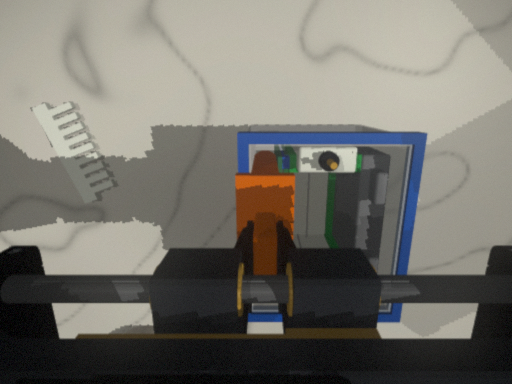

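>>> send_rows:
  increments:
    - [[0, 0, 0], [0, 0, 0]]
    - [[0, 0, 0], [0, 0, 0]]
    - [[0, 0, 0], [0, 0, 0]]
    - [[0, 0, 0], [0, 0, 0]]
    - [[0, 0, 0], [0, 0, 0]]
    - [[0, 0, 0], [0, 0, 0]]
    - [[0, 0, 0], [0, 0, 0]]
    - [[0, 0, 0], [0, 0, 0]]

```text
time: 15.65
tcp_pos: [475.0, 186.2, 155.1]
tool_rot: [0.143, 0.99, 0.0, 0.0]
contact_force: [-3.5, 1.3, 17.1]
grip_width: 11.9
```

>>> send_rows:
  increments:
    - [[0, 0, -0.15], [0, 0, 0]]
    - [[0, 0, -0.15], [0, 0, 0]]
    - [[0, 0, -0.15], [0, 0, 0]]
    - [[0, 0, -0.15], [0, 0, 0]]
    - [[0, 0, -0.15], [0, 0, 0]]

```text
time: 16.15
tcp_pos: [475.0, 186.2, 155.1]
tool_rot: [0.143, 0.99, 0.0, 0.0]
contact_force: [-3.0, 1.1, 14.2]
grip_width: 12.3
```

```bash
python3 - <<'E'
from h import *
s=status.read_state(); print(s['time'],s['tcp_pos'],s['contact_force'],s['grip_width'])
E
```

```text
16.15 [474.99064506 186.20659135 155.07394911] [-3.01294835  1.1055344  14.24977246] 12.264229316686626
```

```bash
python3 -c "
from plant import env,status
print(env.job_done()); print(status.read_state()['contact_force'])"
```

```text
the job is handed in; nothing more can be done
None
the job is handed in; nothing more can be done
```

I took the wedge out of the rack and pushed it, toe down, into the wide gap until its shoulder landed on the blue rim. I handed the job in at about 16 s, still gripping it and pressing down.

- **Seating:** in the last steps the TCP stayed at z = 155.1 mm while the push rose from about 6 N to 17 N, which is a hard stop. The cameras put the shoulder top at about 128.6 to 129.5 mm, against 128 mm expected, which is within their error.
- **Push and grip:** the last reading was 14.2 N up on the tool (about 16 N on the wedge with its weight) and a sideways force of about 3 N. The grip width was 12 mm.
- **Position:** the wedge centre line measured about 39.5 mm along the tank's x, centred along the gap, with its yaw within about 0.1° of the tank's.
- **Cassette:** I did not measure directly that it is flush on the gasket. I infer it from the wedge being fully in and from the push-in force, which reached about 11 to 13 N, slightly above the stated 6 to 11 N.
- **Other things:** the last picture shows the comb, tape, bottles, beaker and tip box apparently where they stood. The arm hides most of the rack in that picture; the spare dam was still in its slot after the lift.

No check failed. The three cameras agreed on the tank's position to about 1 mm and on the wedge's to about 2 mm.

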